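# Put away the full tablet pot

## Robot

A 7-joint arm with a two-finger parallel gripper is mounted at the origin on the work surface. World frame = base frame: x ahead of the robot, y to its left, z up, the work surface at z = 0. Lengths are in m, angles in degrees, forces in N, time in s.
With the tool pointing down it reaches from about 0.425 to 1.025 m from the base axis. Payload 3.6 kg.
Tool frame: the origin (TCP) lies at the very end of the fingers, on their centre line; the grasp point (between the pads) lies 19 mm behind it (arm.pinch_z is the distance from the TCP to the grasp point, in m); z points along the fingers, y is the line along which they close (so a half turn about z gives the same grasp; the last joint's range is limited). The gripper opens to 85 mm and grips with 20 to 120 N. Pads are 22 mm wide; open, the fingers measure 114 mm over their backs; the gripper's body (76 mm by 85 mm) begins 54 mm behind the grasp point. The pads swing forward as they close: fully open they stand 13 mm farther back than shut.
Start: joints at [65.46, 33.873, 2.773, 92.16, -1.908, 54.013, -1.931], TCP at [0.238, -0.685, 0.231] pointing down, gripper open.
Joint ranges: [-153.93, 153.93], [-27.13, 128.08], [-72.61, 78.16], [10.71, 143.7], [-87.88, 267.88], [4.46, 118.87], [-176.78, 176.78]. Speed limits (degrees/s): [147.25, 147.25, 180, 180, 180, 180, 180].

## Interface

Orientations are given as a 3x3 rotation matrix whose columns are the frame's x, y, z axes.
In Python, from cell import monitor, optics, order, arm gives the robot as it stands.
- The arm moves only by the tool apply_moves, never from a script. Its argument "motion" is a list of rows, each an object of numbers: "dx", "dy", "dz": the shift along the tool's x, y, z in mm; "twist": the turn about the tool's z in degrees. A call has 1 to 12 rows; each row shifts and turns the commanded pose from where the row before left it, along the tool's axes as they then stand; what a row does not reach is not made up. A row lasts 1/8 s, in which the tool goes at most 62.5 mm and 10.7 degrees, less where a joint would pass 70% of its speed; a pose out of reach is approached as far as the arm can. A call is refused whole if a number of a shift passes 62.5 or a number of a turn 10.7, either way. A call with a gripper value outside its range is refused whole. "grip" is the opening, from 0 (shut) to 1 (fully open), set as the call begins (left out, the last holds). The fingers move at their own pace and stop on an object; "newtons" is the grip in N (left out, the last holds). Time passes only in rows, so rows that do not move let the fingers close. It gives the time, the measured TCP pose, the force, the opening and the grip force at its end, in the units of the state.
- monitor.get_state(): the state, without advancing time (a new reading comes with each control period).
- optics.get_image(name): name is "side" or "top" or "wrist"; returns a dict with "pixels" (400x640x3 uint8, blue, green, red), "fx", "fy", "cx", "cy" (pixels), "T" (4x4, takes a point from camera to world coordinates). Camera axes: x right, y up, looking along -z (the intrinsics and any distortion apply to the point x, -y, -z); pixel columns grow to the right and rows downward; lengths in m; the calibration is good to about 2 mm. The wrist camera is an equidistant fisheye: a pixel r from the principal point sees the ray r / f radians off the axis. A picture is of the moment at which its call begins. There is no depth.
- order.finish_job(): hands the job in; it is judged then, once.
Trained networks look in the newest picture that a camera, given by its name, has taken for a name from the list of things; names that differ only in an ending like _2 or _b are one class to them, and where a whole thing is asked for, a point or a joint stands for the part that bears it (a point fixed in the world has none). Each returns a list of dicts, best first, with "conf" (0 to 1); they miss things now and then, are a little off and sometimes report something else, mostly with a low value. They report only what shows in the picture. A call takes as long as a camera call. They do not tell look-alikes from the thing itself.
- optics.recognise(camera, name): "location" ([column, row] as shares, 0 to 1, of the picture: columns of its width, rows of its height, amid what is visible of it).
The state is a dict: "time": time; "joints": joint angles; "qd": joint speeds; "joint_efforts": joint torques, N m; "tcp_pos": TCP position; "eef_rot": TCP orientation; "wrist_force": force on the tool from outside, world axes, zero at the start; "torque": the same for the moment, N m; "opening": finger opening in m; "grasp_force": force on a finger pad.
Only numpy, scipy, OpenCV 4.12 (cv2) and the standard library are available. Lean on these libraries where they do the work, as an engineer would, in place of code of your own. Each camera call takes 0.05 s, during which the arm holds its last target. There are 200 camera calls.

## Task

Three identical closed tablet pots stand on the medicine counter: one is full, the other two are nearly empty, and only their weight tells which. Find the full pot by lifting, stand it upright in the open drawer of the drawer unit, stand both nearly empty pots upright in the steel tray, and then push the drawer fully shut without slamming it. Do not tip any pot over, and leave the water bottle, the pill crusher and the cup where they are.

Things in the scene. Friction and masses are not known exactly. Their poses are not given: they have to be found in the camera images.
- pot_left: closed opaque white plastic pot, upright, with a paper band: round body 60 mm across and 70 mm high, cap on top 53 mm across and 18 mm high (88 mm in all); origin at the centre of its underside, z up. All three pots look the same: the full one weighs 340 to 460 g, a nearly empty one 115 to 150 g. Start place: the left end (+y) of the row, seen from the robot
- pot_middle: closed opaque white plastic pot, upright, with a paper band: round body 60 mm across and 70 mm high, cap on top 53 mm across and 18 mm high (88 mm in all); origin at the centre of its underside, z up. All three pots look the same: the full one weighs 340 to 460 g, a nearly empty one 115 to 150 g. Start place: the middle of the row, seen from the robot
- pot_right: closed opaque white plastic pot, upright, with a paper band: round body 60 mm across and 70 mm high, cap on top 53 mm across and 18 mm high (88 mm in all); origin at the centre of its underside, z up. All three pots look the same: the full one weighs 340 to 460 g, a nearly empty one 115 to 150 g. Start place: the right end (-y) of the row, seen from the robot
- unit: grey drawer unit standing on the counter, fixed, 220 (x) x 240 (y) x 135 mm high, open at the front; origin on the counter under the middle of its front edge, z up, the unit reaching from there to its +x; its front looks to its -x (towards the robot). Its one drawer slides out along -x. The opening is 111 mm high from 12 mm above the counter
- drawer (a joint): how far the drawer is pulled out, in m: 0 fully shut against its stop, 0.155 fully out; starts 0.125 to 0.15. It needs about 2 N to slide
- drawer_floor (a point): point on the inner floor of the white drawer, 19 mm above the counter, on its centre line and 49 mm behind the inner side of its front wall; moves with the drawer, axes as the unit's. Inside the drawer is 198 mm wide (y) and 175 mm long (x); its sides are 50 mm high, its front panel 15 mm thick, 234 mm wide, top edge 91 mm above the counter
- drawer_handle (a point): middle of the drawer's steel bar handle, 73 mm above the counter, a level bar 120 mm long along the drawer's y, 35 mm in front of the front panel's outer side; moves with the drawer
- tray: shallow stainless steel tray, fixed to the counter, 150 (x) x 280 (y) x 30 mm high, walls and floor 4 mm thick; origin at the centre of its underside, z up
- tray_in (a point): centre of the steel tray's inner floor, 4 mm above the counter, axes as the tray's
- water: bystander: clear water bottle, 70 mm across, 220 mm high, standing; origin at the centre of its underside
- crusher: bystander: low white and grey pill crusher, 130 x 70 x 63 mm; origin at the centre of its underside
- cup: bystander: clear plastic cup, 68 mm across, 70 mm high, standing on the counter left of the drawer unit; origin at the centre of its underside
There are look-alikes about, which are no part of the job. Leave any purple or yellow look-alike of the pot_right alone.

How it is judged (in metres and radians):
At the end, for the whole second after the job is handed in: The full pot stands upright (within 0.15 rad) on the floor of the drawer (its weight on the drawer is over 2.4 N), both nearly empty pots stand upright on the floor of the steel tray, everything is at rest, and the drawer is shut to within 5 mm of its stop (((x of pot_left in the frame of drawer_floor between -0.04 and 0.11 m and y of pot_left in the frame of drawer_floor between -0.085 and 0.085 m and z of pot_left in the frame of drawer_floor between -0.008 and 0.008 m and angle between each of pot_left, pot_middle, pot_right's own z axis and vertical below 0.15 rad and contact force between pot_left and unit above 2.4 N and x of pot_middle in the frame of tray_in between -0.055 and 0.055 m and y of pot_middle in the frame of tray_in between -0.12 and 0.12 m and z of pot_middle in the frame of tray_in between -0.008 and 0.008 m and x of pot_right in the frame of tray_in between -0.055 and 0.055 m and y of pot_right in the frame of tray_in between -0.12 and 0.12 m and z of pot_right in the frame of tray_in between -0.008 and 0.008 m) or (x of pot_middle in the frame of drawer_floor between -0.04 and 0.11 m and y of pot_middle in the frame of drawer_floor between -0.085 and 0.085 m and z of pot_middle in the frame of drawer_floor between -0.008 and 0.008 m and angle between each of pot_middle, pot_left, pot_right's own z axis and vertical below 0.15 rad and contact force between pot_middle and unit above 2.4 N and x of pot_left in the frame of tray_in between -0.055 and 0.055 m and y of pot_left in the frame of tray_in between -0.12 and 0.12 m and z of pot_left in the frame of tray_in between -0.008 and 0.008 m and x of pot_right in the frame of tray_in between -0.055 and 0.055 m and y of pot_right in the frame of tray_in between -0.12 and 0.12 m and z of pot_right in the frame of tray_in between -0.008 and 0.008 m) or (x of pot_right in the frame of drawer_floor between -0.04 and 0.11 m and y of pot_right in the frame of drawer_floor between -0.085 and 0.085 m and z of pot_right in the frame of drawer_floor between -0.008 and 0.008 m and angle between each of pot_right, pot_left, pot_middle's own z axis and vertical below 0.15 rad and contact force between pot_right and unit above 2.4 N and x of pot_left in the frame of tray_in between -0.055 and 0.055 m and y of pot_left in the frame of tray_in between -0.12 and 0.12 m and z of pot_left in the frame of tray_in between -0.008 and 0.008 m and x of pot_middle in the frame of tray_in between -0.055 and 0.055 m and y of pot_middle in the frame of tray_in between -0.12 and 0.12 m and z of pot_middle in the frame of tray_in between -0.008 and 0.008 m)) and value of joint drawer below 0.005 m and linear speed of each of pot_left, pot_middle, pot_right below 0.02 m/s); the robot touches nothing.
It fails at once if a pot is tipped over (more than 0.7 rad) (angle between any of pot_left, pot_middle, pot_right's own z axis and vertical above 0.7 rad).
It fails at once if the drawer is slammed (moves shut faster than 0.5 m/s) (velocity of joint drawer below -0.5 m/s).
It fails at once if the water bottle, pill crusher or cup is moved more than 40 mm or tipped (distance of any of water, crusher, cup from where it was at the start of the episode above 0.04 m or angle between any of water, crusher, cup's own z axis and vertical above 0.5 rad).
It also fails if it takes over 72 s, if anything falls off the work surface, if the arm or the gripper's body presses on something with over 40 N, if the wrist force passes 120 N, or if a joint passes its speed limit or range.

## Working session

There is one attempt and no reset: what is moved stays moved. The work goes in short steps, Python scripts to look and compute and a tool call to move; the robot and the scene stay as the last step left them, time stands still between calls to the robot, and variables do not carry over. Pictures are saved under pics/ and viewed, at most 10 in all, crops included, and the job is handed in when it is done.

Besides the shell and the picture viewer there is one more tool, called after "Call:" as a command line: name --argument value ..., lists and objects as JSON in quotes. apply_moves: Moves the arm, as the interface text tells. Its arguments: {"type":"object","properties":{"motion":{"type":"array","items":{"type":"object","properties":{"dx":{"type":"number"},"dy":{"type":"number"},"dz":{"type":"number"},"twist":{"type":"number"}}}},"grip":{"type":"number"},"newtons":{"type":"number"}},"required":["motion"]}

```bash
mkdir -p pics; cat > h.py <<'E'
import numpy as np, cv2
from cell import monitor, optics, order, arm
def ray(im,u,v):
    x=(u-im['cx'])/im['fx'];y=(v-im['cy'])/im['fy']
    T=np.array(im['T']);d=T[:3,:3]@np.array([x,-y,-1.]);return T[:3,3],d
def onz(im,u,v,z):
    o,d=ray(im,u,v);return o+d*(z-o[2])/d[2]
def proj(im,p):
    T=np.array(im['T']);c=T[:3,:3].T@(np.array(p)-T[:3,3])
    return im['cx']+im['fx']*c[0]/-c[2], im['cy']-im['fy']*c[1]/-c[2]
E
python3 - <<'E'
from h import *
s=monitor.get_state();print({k:np.round(v,3).tolist() for k,v in s.items()})
hs=dict(pot_left=.06,unit=.135,drawer=.06,drawer_handle=.073,tray=.004,water=.15,crusher=.05,cup=.05)
for c in('top','side'):
    im=optics.get_image(c);cv2.imwrite(f'pics/{c}1.png',im['pixels']);print(c,np.round(im['T'],3).tolist(),im['fx'],im['cx'],im['cy'],[k for k in im])
    for n,z in hs.items():
        for r in optics.recognise(c,n):
            u,v=r['location'][0]*640,r['location'][1]*400
            print(c,n,round(r['conf'],2),round(u),round(v),np.round(onz(im,u,v,z),3))
E
```

```text
{'time': 0.0, 'joints': [65.457, 33.925, 2.767, 92.236, -1.91, 54.015, -1.931], 'qd': [-0.011, -0.045, -0.016, -0.025, 0.049, 0.016, 0.003], 'joint_efforts': [0.0, -54.869, 1.547, -19.812, 0.009, 0.009, -0.0], 'tcp_pos': [0.238, -0.684, 0.23], 'eef_rot': [[0.944, 0.329, -0.001], [0.329, -0.944, 0.002], [-0.0, -0.002, -1.0]], 'wrist_force': [-0.235, -0.355, 0.332], 'torque': [-0.024, 0.008, 0.0], 'grasp_force': 0.0, 'opening': 0.085}
top [[-0.023, 0.984, -0.175, 0.342], [-1.0, -0.02, 0.018, 0.016], [0.015, 0.175, 0.984, 1.195], [0.0, 0.0, 0.0, 1.0]] 413.512861250778 322.14742001744384 203.39036945373846 ['pixels', 'fx', 'fy', 'cx', 'cy', 'T']
top pot_left 0.94 348 236 [ 0.451 -0.074  0.06 ]
top pot_left 0.56 153 211 [0.532 0.463 0.06 ]
top unit 0.95 249 148 [0.683 0.186 0.135]
top drawer 0.72 248 189 [0.588 0.202 0.06 ]
top drawer 0.49 252 149 [0.704 0.192 0.06 ]
top drawer_handle 0.96 246 188 [0.589 0.204 0.073]
top tray 0.79 369 177 [ 0.63  -0.147  0.004]
top water 0.8 330 118 [ 0.759 -0.031  0.15 ]
top crusher 0.84 476 228 [ 0.466 -0.435  0.05 ]
top crusher 0.48 367 175 [ 0.625 -0.137  0.05 ]
top cup 0.97 151 213 [0.528 0.471 0.05 ]
side [[-0.97, 0.186, -0.159, 0.367], [-0.245, -0.742, 0.624, 0.731], [-0.002, 0.644, 0.765, 0.944], [0.0, 0.0, 0.0, 1.0]] 364.6089136751611 312.1704569190611 205.00929152438383 ['pixels', 'fx', 'fy', 'cx', 'cy', 'T']
side pot_left 0.86 345 195 [ 0.459 -0.057  0.06 ]
side unit 0.9 243 247 [0.678 0.257 0.135]
side drawer 0.67 279 260 [0.591 0.229 0.06 ]
side drawer 0.59 347 194 [ 0.453 -0.061  0.06 ]
side drawer_handle 0.61 281 258 [0.584 0.228 0.073]
side tray 0.9 301 180 [ 0.631 -0.141  0.004]
side water 0.82 249 175 [0.75  0.016 0.15 ]
side cup 0.64 271 354 [0.534 0.475 0.05 ]
```

```bash
python3 -c "
import cv2
a=cv2.imread('pics/top1.png');b=cv2.imread('pics/side1.png')
cv2.imwrite('pics/topc.png',cv2.resize(a[80:320,120:520],(800,480),interpolation=cv2.INTER_CUBIC))
cv2.imwrite('pics/sidec.png',cv2.resize(b[90:390,180:580],(800,600),interpolation=cv2.INTER_CUBIC))"
```

```text
(no output)
```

View pics/topc.png

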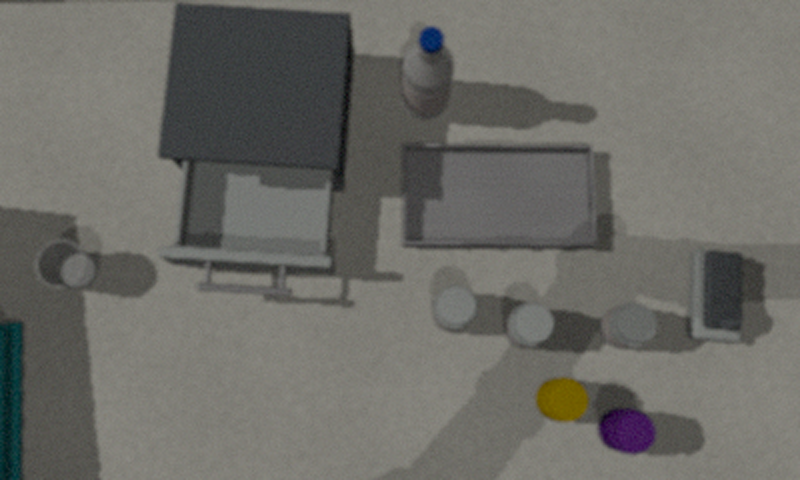

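View pics/sidec.png

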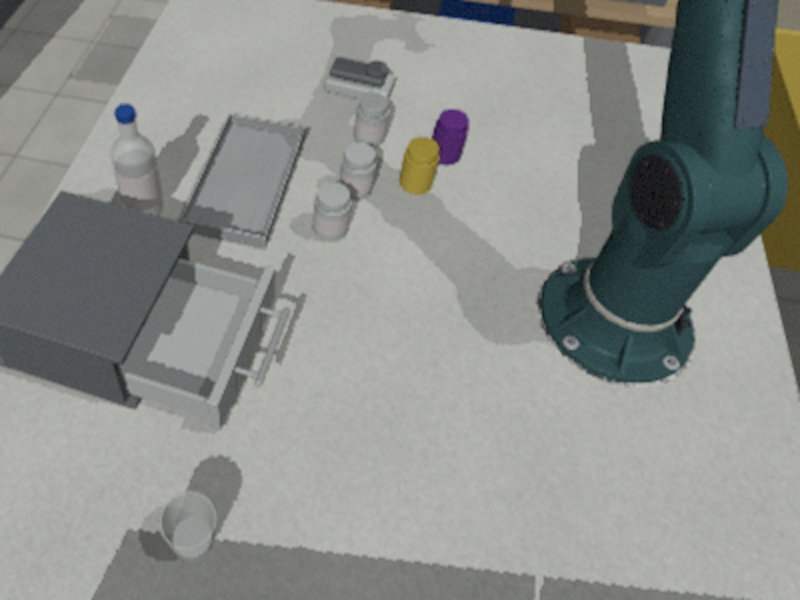

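Top crop: the three white pots have cap centres at about full-image (348,234), (386,242) and (437,241). Look-alikes: yellow at (401,280), purple at (434,296); the clear cup is at (151,213). I choose the three white ones in the row. The drawer front runs (202,206) to (285,211), and the tray spans (322,152) to (418,203).

```bash
python3 - <<'E'
from h import *
im=optics.get_image('top');sd=optics.get_image('side')
T=[(348,233.5),(385.5,241.5),(437,241)];S=[(346.5,187),(360.5,166.5),(368,142)]
P=[]
for t,s in zip(T,S):
    A=np.zeros((3,3));b=np.zeros(3)
    for o,d in(ray(im,*t),ray(sd,*s)):
        d=d/np.linalg.norm(d);M=np.eye(3)-np.outer(d,d);A+=M;b+=M@o
    print('tri',np.round(np.linalg.solve(A,b),3),'top',np.round(onz(im,*t,.088),3),'side',np.round(onz(sd,*s,.088),3)); P.append(onz(im,*t,.088)[:2])
f=lambda x,y:(x/2+120,y/2+80)
for n,c,z in[('frontL',(163,253),.091),('frontR',(330,262),.091),('unitFL',(162,155),.135),('unitFR',(338,168),.135),('unitBL',(177,5),.135),('unitBR',(350,15),.135),('trFL',(404,245),.03),('trFR',(596,246),.03),('trBL',(404,146),.03),('trBR',(590,146),.03),('yel',(563,400),.085),('handL',(200,288),.073),('handR',(292,291),.073),('water',(431,40),.22)]:
    print(n,np.round(onz(im,*f(*c),z)[:2],3))
a=im['pixels'];x0,y0,k=320,195,5
c=cv2.resize(a[y0:y0+110,x0:x0+150],None,fx=k,fy=k,interpolation=cv2.INTER_CUBIC)
th=np.linspace(0,2*np.pi,40)
for p in P:
  for r,z,col in((.0265,.088,(0,0,255)),(.03,0,(0,255,0))):
    q=np.array([proj(im,(p[0]+r*np.cos(t),p[1]+r*np.sin(t),z)) for t in th])
    cv2.polylines(c,[np.int32((q-[x0,y0]+.5)*k)],True,col,1)
cv2.imwrite('pics/close.png',c)
E
```

```text
tri [ 0.457 -0.073  0.081] top [ 0.455 -0.073  0.088] side [ 0.457 -0.067  0.088]
tri [ 0.43  -0.173  0.086] top [ 0.431 -0.173  0.088] side [ 0.429 -0.171  0.088]
tri [ 0.427 -0.314  0.078] top [ 0.429 -0.311  0.088] side [ 0.423 -0.302  0.088]
frontL [0.536 0.321]
frontR [0.519 0.096]
unitFL [0.66  0.313]
unitFR [0.637 0.081]
unitBL [0.872 0.299]
unitBR [0.854 0.063]
trFL [ 0.551 -0.006]
trFR [ 0.544 -0.282]
trBL [ 0.698 -0.009]
trBR [ 0.693 -0.282]
yel [ 0.328 -0.21 ]
handL [0.49  0.274]
handR [0.483 0.149]
water [ 0.777 -0.042]
```

View pics/close.png

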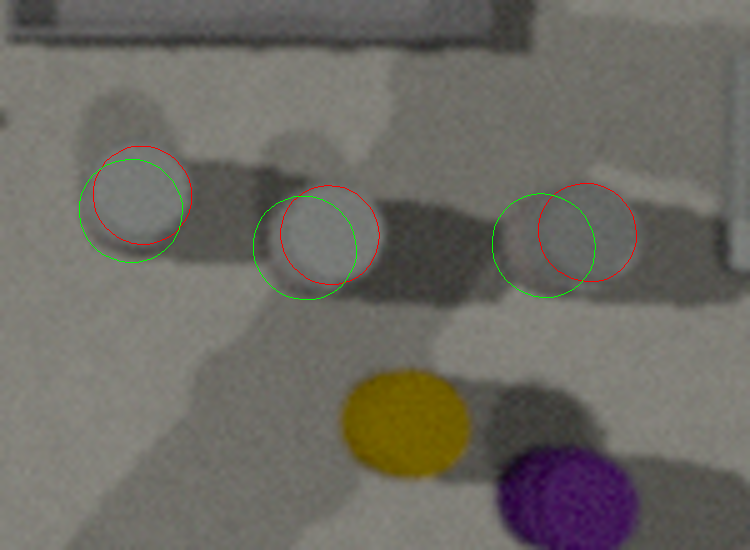

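Checked in the crop: all three picks are the white pots, and the yellow and purple ones stay out of it. First I turn the tool so its x lies along world +y and its y along +x, then go to the right pot.

Call:
apply_moves --motion '[{"twist": -10.1}, {"twist": -10.1}, {"twist": -10.1}, {"twist": -10.1}, {"twist": -10.1}, {"twist": -10.1}, {"twist": -10.2}, {"dx": 40, "dy": 20}, {"dx": 40, "dy": 20}, {"dx": 40, "dy": 20}, {"dx": 40, "dy": 20}]' --grip 1

```text
invalid input
```

Call:
apply_moves --motion '[{"dx": 40, "dy": 20}, {"dx": 40, "dy": 20}, {"dx": 40, "dy": 20}, {"dx": 40, "dy": 20}, {"dx": 40, "dy": 20}, {"dx": 16, "dy": 9}, {}]'

```text
invalid input
```

```bash
cat >> h.py <<'E'
def wproj(im,p):
    T=np.array(im['T']);c=T[:3,:3].T@(np.array(p)-T[:3,3]);q=np.array([c[0],-c[1],-c[2]])
    r=np.hypot(q[0],q[1]);t=np.arctan2(r,q[2]);return im['cx']+im['fx']*t*q[0]/r, im['cy']+im['fy']*t*q[1]/r
def wonz(im,u,v,z):
    x=(u-im['cx'])/im['fx'];y=(v-im['cy'])/im['fy'];t=np.hypot(x,y)
    q=np.array([np.sin(t)*x/t,-np.sin(t)*y/t,-np.cos(t)]);T=np.array(im['T']);d=T[:3,:3]@q;o=T[:3,3];return o+d*(z-o[2])/d[2]
def wcheck(P,out):
    s=monitor.get_state();print(s['time'],np.round(s['tcp_pos'],3),np.round(s['eef_rot'],3).tolist(),s['wrist_force'])
    w=optics.get_image('wrist');c=w['pixels'].copy();th=np.linspace(0,2*np.pi,40)
    for r in optics.recognise('wrist','pot_left'):
        u,v=r['location'][0]*640,r['location'][1]*400;print(round(r['conf'],2),round(u),round(v),np.round(wonz(w,u,v,.05),3))
    for p in P:
      for r,z,col in((.0265,.088,(0,0,255)),(.03,0,(0,255,0))):
        q=np.array([wproj(w,(p[0]+r*np.cos(t),p[1]+r*np.sin(t),z)) for t in th]);cv2.polylines(c,[np.int32(q)],True,col,1)
    cv2.imwrite(out,c)
E
python3 -c "
from h import *
wcheck([(.456,-.072),(.430,-.173),(.428,-.309)],'pics/w1.png')"
```

```text
1.0 [ 0.238 -0.685  0.231] [[0.944, 0.329, -0.0], [0.329, -0.944, -0.0], [-0.0, 0.0, -1.0]] [ 0.32912822  0.91586127 -0.38958173]
```

View pics/w1.png

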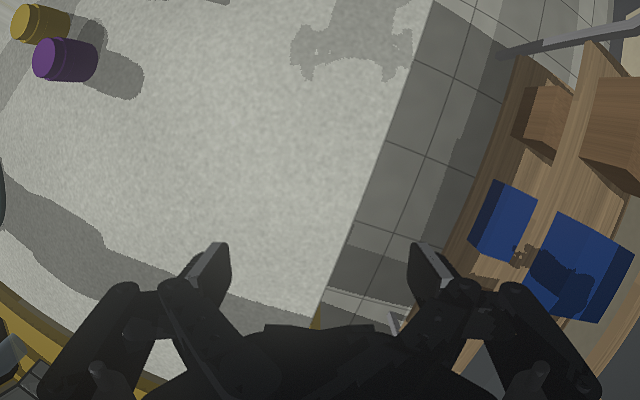

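The arm hasn't moved: the view shows only the yellow (40,20) and purple (65,60) look-alikes. The call was refused, so I'll try writing every row with all its keys.

Call:
apply_moves --motion '[{"dx": 0, "dy": 0, "dz": 0, "twist": -10.1}, {"dx": 0, "dy": 0, "dz": 0, "twist": -10.1}, {"dx": 0, "dy": 0, "dz": 0, "twist": -10.1}, {"dx": 0, "dy": 0, "dz": 0, "twist": -10.1}, {"dx": 0, "dy": 0, "dz": 0, "twist": -10.1}, {"dx": 0, "dy": 0, "dz": 0, "twist": -10.1}, {"dx": 0, "dy": 0, "dz": 0, "twist": -10.2}]' --grip 1 --newtons 40

```text
time: 1.98
tcp_pos: [0.2381, -0.6848, 0.2313]
eef_rot: [[-0.005, 1.0, -0.0], [1.0, 0.005, -0.0], [-0.0, -0.0, -1.0]]
wrist_force: [0.3, -0.5, 0.3]
opening: 0.0853
grasp_force: 0.0
```

Call:
apply_moves --motion '[{"dx": 40, "dy": 20, "dz": 0, "twist": 0}, {"dx": 40, "dy": 20, "dz": 0, "twist": 0}, {"dx": 40, "dy": 20, "dz": 0, "twist": 0}, {"dx": 40, "dy": 20, "dz": 0, "twist": 0}, {"dx": 40, "dy": 20, "dz": 0, "twist": 0}, {"dx": 40, "dy": 20, "dz": 0, "twist": 0}, {"dx": 40, "dy": 20, "dz": 0, "twist": 0}, {"dx": 40, "dy": 20, "dz": 0, "twist": 0}, {"dx": 40, "dy": 20, "dz": 0, "twist": 0}, {"dx": 16, "dy": 9, "dz": 0, "twist": 0}, {"dx": 0, "dy": 0, "dz": 0, "twist": 0}]' --grip 1 --newtons 40

```text
time: 3.35
tcp_pos: [0.428, -0.3083, 0.2315]
eef_rot: [[-0.002, 1.0, 0.0], [1.0, 0.002, -0.0], [-0.0, 0.0, -1.0]]
wrist_force: [-0.8, -0.4, 0.1]
opening: 0.0854
grasp_force: 0.0
```

```bash
python3 -c "
from h import *
wcheck([(.456,-.072),(.430,-.173),(.428,-.309)],'pics/w2.png')"
```

```text
3.35 [ 0.428 -0.308  0.232] [[-0.002, 1.0, 0.0], [1.0, 0.002, -0.0], [-0.0, 0.0, -1.0]] [-0.82071117 -0.38340679  0.10595967]
0.44 341 0 [ 0.45  -0.117  0.05 ]
0.19 352 277 [ 0.467 -0.43   0.05 ]
```

View pics/w2.png

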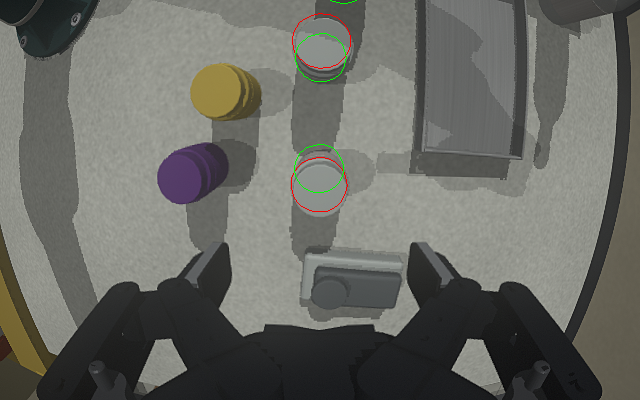

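The wrist view confirms the right pot's cap at about (320,189), 3 mm further to −y than predicted. The crusher is at (350,280), clear of the fingers. Descending and gripping.

Call:
apply_moves --motion '[{"dx": -3, "dy": 0, "dz": 45, "twist": 0}, {"dx": 0, "dy": 0, "dz": 45, "twist": 0}, {"dx": 0, "dy": 0, "dz": 45, "twist": 0}, {"dx": 0, "dy": 0, "dz": 35, "twist": 0}, {"dx": 0, "dy": 0, "dz": 25, "twist": 0}, {"dx": 0, "dy": 0, "dz": 0, "twist": 0}]' --grip 1 --newtons 40

```text
time: 4.2
tcp_pos: [0.4251, -0.3132, 0.0345]
eef_rot: [[0.003, 1.0, -0.004], [1.0, -0.003, 0.001], [0.001, -0.004, -1.0]]
wrist_force: [0.7, -1.1, 0.1]
opening: 0.086
grasp_force: 0.0
```

Call:
apply_moves --motion '[{"dx": 0, "dy": 0, "dz": 0, "twist": 0}, {"dx": 0, "dy": 0, "dz": 0, "twist": 0}, {"dx": 0, "dy": 0, "dz": 0, "twist": 0}, {"dx": 0, "dy": 0, "dz": 0, "twist": 0}, {"dx": 0, "dy": 0, "dz": 0, "twist": 0}, {"dx": 0, "dy": 0, "dz": 0, "twist": 0}]' --grip 0 --newtons 40

```text
time: 4.95
tcp_pos: [0.428, -0.3131, 0.0378]
eef_rot: [[0.001, 1.0, 0.002], [1.0, -0.001, -0.002], [-0.002, 0.002, -1.0]]
wrist_force: [-1.4, -1.1, 6.9]
opening: 0.0597
grasp_force: 43.9
```

Call:
apply_moves --motion '[{"dx": 0, "dy": 0, "dz": -10, "twist": 0}, {"dx": 0, "dy": 0, "dz": -25, "twist": 0}, {"dx": 0, "dy": 0, "dz": -35, "twist": 0}, {"dx": 0, "dy": 0, "dz": -30, "twist": 0}, {"dx": 0, "dy": 0, "dz": -20, "twist": 0}, {"dx": 0, "dy": 0, "dz": 0, "twist": 0}, {"dx": 0, "dy": 0, "dz": 0, "twist": 0}, {"dx": 0, "dy": 0, "dz": 0, "twist": 0}]' --grip 0 --newtons 40

```text
time: 5.95
tcp_pos: [0.4265, -0.3113, 0.1553]
eef_rot: [[0.0, 1.0, -0.002], [1.0, -0.0, 0.001], [0.001, -0.002, -1.0]]
wrist_force: [0.4, 0.6, -1.5]
opening: 0.0593
grasp_force: 43.7
```

Only 1.5 N of load, so the right pot is nearly empty and goes to the tray at about (0.621, −0.215).

Call:
apply_moves --motion '[{"dx": 12, "dy": 22, "dz": 0, "twist": 0}, {"dx": 20, "dy": 40, "dz": 0, "twist": 0}, {"dx": 20, "dy": 40, "dz": 0, "twist": 0}, {"dx": 20, "dy": 40, "dz": 0, "twist": 0}, {"dx": 16, "dy": 34, "dz": 0, "twist": 0}, {"dx": 8, "dy": 18, "dz": 0, "twist": 0}, {"dx": 0, "dy": 0, "dz": 20, "twist": 0}, {"dx": 0, "dy": 0, "dz": 35, "twist": 0}, {"dx": 0, "dy": 0, "dz": 30, "twist": 0}, {"dx": 0, "dy": 0, "dz": 15, "twist": 0}, {"dx": 0, "dy": 0, "dz": 9, "twist": 0}, {"dx": 0, "dy": 0, "dz": 5, "twist": 0}]' --grip 0 --newtons 40

```text
time: 7.45
tcp_pos: [0.6212, -0.2163, 0.0422]
eef_rot: [[0.001, 1.0, 0.0], [1.0, -0.001, -0.0], [-0.0, 0.0, -1.0]]
wrist_force: [-0.1, 0.4, -0.2]
opening: 0.0593
grasp_force: 43.7
```

Call:
apply_moves --motion '[{"dx": 0, "dy": 0, "dz": 1, "twist": 0}, {"dx": 0, "dy": 0, "dz": 0, "twist": 0}]' --grip 0 --newtons 40

```text
time: 7.7
tcp_pos: [0.6219, -0.216, 0.042]
eef_rot: [[0.0, 1.0, 0.001], [1.0, -0.0, -0.0], [-0.0, 0.001, -1.0]]
wrist_force: [-0.6, -0.0, -2.5]
opening: 0.0596
grasp_force: 43.7
```

Call:
apply_moves --motion '[{"dx": 0, "dy": 0, "dz": 0, "twist": 0}, {"dx": 0, "dy": 0, "dz": 0, "twist": 0}, {"dx": 0, "dy": 0, "dz": 0, "twist": 0}, {"dx": 0, "dy": 0, "dz": 0, "twist": 0}, {"dx": 0, "dy": 0, "dz": -20, "twist": 0}, {"dx": 0, "dy": 0, "dz": -40, "twist": 0}, {"dx": 0, "dy": 0, "dz": -50, "twist": 0}, {"dx": 0, "dy": 0, "dz": -40, "twist": 0}, {"dx": 0, "dy": 0, "dz": -30, "twist": 0}]' --grip 1 --newtons 40

```text
time: 8.82
tcp_pos: [0.6221, -0.2159, 0.2252]
eef_rot: [[0.0, 1.0, 0.004], [1.0, -0.0, -0.001], [-0.001, 0.004, -1.0]]
wrist_force: [0.1, 0.4, 0.4]
opening: 0.0857
grasp_force: 0.0
```

Call:
apply_moves --motion '[{"dx": 10, "dy": -40, "dz": 0, "twist": 0}, {"dx": 10, "dy": -45, "dz": 0, "twist": 0}, {"dx": 10, "dy": -45, "dz": 0, "twist": 0}, {"dx": 8, "dy": -40, "dz": 0, "twist": 0}, {"dx": 4, "dy": -21, "dz": 0, "twist": 0}, {"dx": 0, "dy": 0, "dz": 0, "twist": 0}]' --grip 1 --newtons 40

```text
time: 9.57
tcp_pos: [0.4289, -0.1737, 0.2223]
eef_rot: [[0.001, 1.0, -0.0], [1.0, -0.001, -0.001], [-0.001, -0.0, -1.0]]
wrist_force: [0.9, 0.6, -0.3]
opening: 0.0858
grasp_force: 0.0
```

```bash
python3 -c "
from h import *
wcheck([(.456,-.072),(.430,-.173)],'pics/w3.png')"
```

```text
9.575 [ 0.429 -0.174  0.222] [[0.001, 1.0, -0.0], [1.0, -0.001, -0.001], [-0.001, -0.0, -1.0]] [ 0.94563314  0.63427556 -0.25417329]
0.67 349 78 [ 0.459 -0.071  0.05 ]
```

View pics/w3.png

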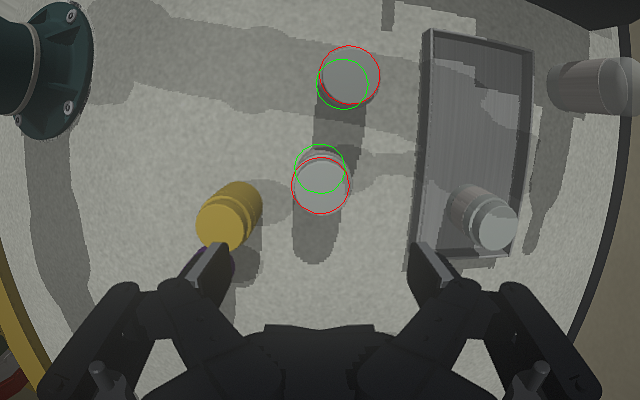

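The right pot stands in the tray at (490,220). The middle cap (320,186) and left cap (350,75) match the predicted circles. Now for the middle pot.

Call:
apply_moves --motion '[{"dx": 0, "dy": 0, "dz": 40, "twist": 0}, {"dx": 0, "dy": 0, "dz": 45, "twist": 0}, {"dx": 0, "dy": 0, "dz": 45, "twist": 0}, {"dx": 0, "dy": 0, "dz": 35, "twist": 0}, {"dx": 0, "dy": 0, "dz": 21, "twist": 0}, {"dx": 0, "dy": 0, "dz": 0, "twist": 0}]' --grip 1 --newtons 40

```text
time: 10.42
tcp_pos: [0.4316, -0.1736, 0.0338]
eef_rot: [[-0.001, 1.0, -0.001], [1.0, 0.001, 0.0], [0.0, -0.001, -1.0]]
wrist_force: [0.6, -0.4, 0.4]
opening: 0.0856
grasp_force: 0.0
```

Call:
apply_moves --motion '[{"dx": 0, "dy": 0, "dz": 0, "twist": 0}, {"dx": 0, "dy": 0, "dz": 0, "twist": 0}, {"dx": 0, "dy": 0, "dz": 0, "twist": 0}, {"dx": 0, "dy": 0, "dz": 0, "twist": 0}, {"dx": 0, "dy": 0, "dz": 0, "twist": 0}, {"dx": 0, "dy": 0, "dz": 0, "twist": 0}]' --grip 0 --newtons 50

```text
time: 11.18
tcp_pos: [0.4318, -0.1741, 0.0365]
eef_rot: [[0.001, 1.0, 0.003], [1.0, -0.001, -0.001], [-0.001, 0.003, -1.0]]
wrist_force: [0.2, 1.3, 7.8]
opening: 0.0586
grasp_force: 54.4
```

Call:
apply_moves --motion '[{"dx": 0, "dy": 0, "dz": -10, "twist": 0}, {"dx": 0, "dy": 0, "dz": -25, "twist": 0}, {"dx": 0, "dy": 0, "dz": -35, "twist": 0}, {"dx": 0, "dy": 0, "dz": -30, "twist": 0}, {"dx": 0, "dy": 0, "dz": -20, "twist": 0}, {"dx": 0, "dy": 0, "dz": 0, "twist": 0}, {"dx": 0, "dy": 0, "dz": 0, "twist": 0}, {"dx": 0, "dy": 0, "dz": 0, "twist": 0}]' --grip 0 --newtons 50

```text
time: 12.18
tcp_pos: [0.4295, -0.1736, 0.1544]
eef_rot: [[0.0, 1.0, -0.002], [1.0, -0.0, 0.001], [0.001, -0.002, -1.0]]
wrist_force: [-0.2, -0.1, -1.6]
opening: 0.0588
grasp_force: 54.1
```

1.6 N, so the middle pot is also nearly empty and the left pot must be the full one. The middle pot goes to the tray at (0.621, −0.08).

Call:
apply_moves --motion '[{"dx": 12, "dy": 22, "dz": 0, "twist": 0}, {"dx": 20, "dy": 40, "dz": 0, "twist": 0}, {"dx": 20, "dy": 40, "dz": 0, "twist": 0}, {"dx": 20, "dy": 40, "dz": 0, "twist": 0}, {"dx": 14, "dy": 34, "dz": 0, "twist": 0}, {"dx": 8, "dy": 16, "dz": 0, "twist": 0}, {"dx": 0, "dy": 0, "dz": 20, "twist": 0}, {"dx": 0, "dy": 0, "dz": 35, "twist": 0}, {"dx": 0, "dy": 0, "dz": 30, "twist": 0}, {"dx": 0, "dy": 0, "dz": 15, "twist": 0}, {"dx": 0, "dy": 0, "dz": 10, "twist": 0}, {"dx": 0, "dy": 0, "dz": 4, "twist": 0}]' --grip 0 --newtons 50

```text
time: 13.68
tcp_pos: [0.6221, -0.0802, 0.0411]
eef_rot: [[0.001, 1.0, -0.0], [1.0, -0.001, -0.0], [-0.0, -0.0, -1.0]]
wrist_force: [0.4, 0.8, -1.4]
opening: 0.0591
grasp_force: 54.1
```

Call:
apply_moves --motion '[{"dx": 0, "dy": 0, "dz": 0, "twist": 0}, {"dx": 0, "dy": 0, "dz": 1, "twist": 0}, {"dx": 0, "dy": 0, "dz": 0, "twist": 0}]' --grip 0 --newtons 50

```text
time: 14.05
tcp_pos: [0.6228, -0.0799, 0.0409]
eef_rot: [[0.0, 1.0, 0.001], [1.0, -0.0, -0.0], [-0.0, 0.001, -1.0]]
wrist_force: [-0.6, 0.2, -1.7]
opening: 0.0592
grasp_force: 54.1
```

Call:
apply_moves --motion '[{"dx": 0, "dy": 0, "dz": 0, "twist": 0}, {"dx": 0, "dy": 0, "dz": 0, "twist": 0}, {"dx": 0, "dy": 0, "dz": 0, "twist": 0}, {"dx": 0, "dy": 0, "dz": 0, "twist": 0}, {"dx": 0, "dy": 0, "dz": -20, "twist": 0}, {"dx": 0, "dy": 0, "dz": -40, "twist": 0}, {"dx": 0, "dy": 0, "dz": -50, "twist": 0}, {"dx": 0, "dy": 0, "dz": -40, "twist": 0}, {"dx": 0, "dy": 0, "dz": -30, "twist": 0}]' --grip 1 --newtons 50

```text
time: 15.18
tcp_pos: [0.6231, -0.0798, 0.224]
eef_rot: [[0.0, 1.0, 0.004], [1.0, -0.0, -0.0], [-0.0, 0.004, -1.0]]
wrist_force: [0.5, -0.1, -1.3]
opening: 0.0854
grasp_force: 0.0
```

Call:
apply_moves --motion '[{"dx": 0, "dy": -30, "dz": 0, "twist": 0}, {"dx": 0, "dy": -45, "dz": 0, "twist": 0}, {"dx": 2, "dy": -45, "dz": 0, "twist": 0}, {"dx": 4, "dy": -30, "dz": 0, "twist": 0}, {"dx": 0, "dy": -15, "dz": 0, "twist": 0}, {"dx": 0, "dy": 0, "dz": 0, "twist": 0}]' --grip 1 --newtons 50

```text
time: 15.92
tcp_pos: [0.4573, -0.074, 0.2211]
eef_rot: [[0.0, 1.0, 0.001], [1.0, -0.0, -0.001], [-0.001, 0.001, -1.0]]
wrist_force: [-0.1, -0.8, 0.3]
opening: 0.0855
grasp_force: 0.0
```

```bash
python3 -c "
from h import *
wcheck([(.456,-.072)],'pics/w4.png')"
```

```text
15.925 [ 0.457 -0.074  0.221] [[0.0, 1.0, 0.001], [1.0, -0.0, -0.001], [-0.001, 0.001, -1.0]] [-0.0876744  -0.76181846  0.31680648]
0.6 318 177 [ 0.457 -0.072  0.05 ]
```

View pics/w4.png

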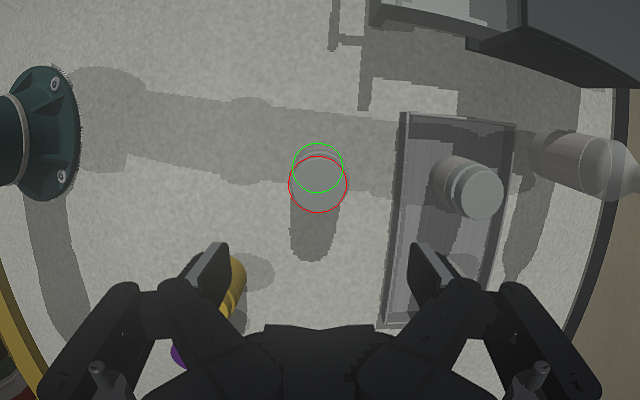

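The middle pot stands in the tray at (475,190), and the left pot is right under the tool at (318,183). Grasping it.

Call:
apply_moves --motion '[{"dx": 0, "dy": 0, "dz": 40, "twist": 0}, {"dx": 0, "dy": 0, "dz": 45, "twist": 0}, {"dx": 0, "dy": 0, "dz": 45, "twist": 0}, {"dx": 0, "dy": 0, "dz": 33, "twist": 0}, {"dx": 0, "dy": 0, "dz": 21, "twist": 0}, {"dx": 0, "dy": 0, "dz": 0, "twist": 0}]' --grip 1 --newtons 50

```text
time: 16.77
tcp_pos: [0.4583, -0.0735, 0.0346]
eef_rot: [[-0.0, 1.0, -0.002], [1.0, 0.0, 0.0], [0.0, -0.002, -1.0]]
wrist_force: [-0.2, -0.2, 0.6]
opening: 0.0853
grasp_force: 0.0
```

Call:
apply_moves --motion '[{"dx": 0, "dy": 0, "dz": 0, "twist": 0}, {"dx": 0, "dy": 0, "dz": 0, "twist": 0}, {"dx": 0, "dy": 0, "dz": 0, "twist": 0}, {"dx": 0, "dy": 0, "dz": 0, "twist": 0}, {"dx": 0, "dy": 0, "dz": 0, "twist": 0}, {"dx": 0, "dy": 0, "dz": 0, "twist": 0}]' --grip 0 --newtons 70

```text
time: 17.52
tcp_pos: [0.4584, -0.0739, 0.0375]
eef_rot: [[0.0, 1.0, 0.003], [1.0, -0.0, -0.0], [-0.0, 0.003, -1.0]]
wrist_force: [-0.8, 1.3, 7.4]
opening: 0.0577
grasp_force: 75.8
```

Call:
apply_moves --motion '[{"dx": 0, "dy": 0, "dz": -10, "twist": 0}, {"dx": 0, "dy": 0, "dz": -25, "twist": 0}, {"dx": 0, "dy": 0, "dz": -35, "twist": 0}, {"dx": 0, "dy": 0, "dz": -35, "twist": 0}, {"dx": 0, "dy": 0, "dz": -30, "twist": 0}, {"dx": 0, "dy": 0, "dz": -15, "twist": 0}, {"dx": 0, "dy": 0, "dz": 0, "twist": 0}, {"dx": 0, "dy": 0, "dz": 0, "twist": 0}, {"dx": 0, "dy": 0, "dz": 0, "twist": 0}]' --grip 0 --newtons 70

```text
time: 18.65
tcp_pos: [0.4564, -0.0737, 0.1851]
eef_rot: [[0.0, 1.0, -0.003], [1.0, -0.0, 0.0], [0.0, -0.003, -1.0]]
wrist_force: [-0.3, -0.0, -3.6]
opening: 0.0578
grasp_force: 76.3
```

```bash
python3 - <<'E'
from h import *
w=optics.get_image('top')
for n,z in(('drawer_handle',.073),):
    for r in optics.recognise('top',n): print(r['conf'],np.round(onz(w,r['location'][0]*640,r['location'][1]*400,z),3))
a=w['pixels'];x0,y0,k=190,70,5
c=cv2.resize(a[y0:y0+115,x0:x0+140],None,fx=k,fy=k,interpolation=cv2.INTER_CUBIC)
g=np.deg2rad(-4.1);ex=np.array([np.cos(g),np.sin(g)]);ey=np.array([-ex[1],ex[0]]);o=np.array([.5275,.2085])
def poly(xs,z,col,ys):
    q=[proj(w,(*(o+x*ex+y*ey),z)) for x,y in zip(xs,ys)];cv2.polylines(c,[np.int32((np.array(q)-[x0,y0]+.5)*k)],True,col,1)
c=cv2.resize(a[70:220,190:310],None,fx=5,fy=4,interpolation=cv2.INTER_CUBIC) if 0 else cv2.resize(a[100:220,190:310],None,fx=5,fy=5,interpolation=cv2.INTER_CUBIC);y0=100
poly([0,0,.015,.015],.091,(0,0,255),[.117,-.117,-.117,.117])
poly([.015,.015,.12,.12],.019,(0,255,0),[.099,-.099,-.099,.099])
poly([-.035,-.035],.073,(255,0,0),[.06,-.06])
t=np.linspace(0,6.28,30);poly(.064+.03*np.cos(t),.019,(0,255,255),.03*np.sin(t))
cv2.imwrite('pics/dr.png',c)
s=monitor.get_state();print(s['wrist_force'],s['tcp_pos'])
E
```

```text
0.92 [0.59  0.196 0.073]
[ 0.2810855  -0.47919523 -4.55229804] [ 0.45679224 -0.0736695   0.18537427]
```

View pics/dr.png

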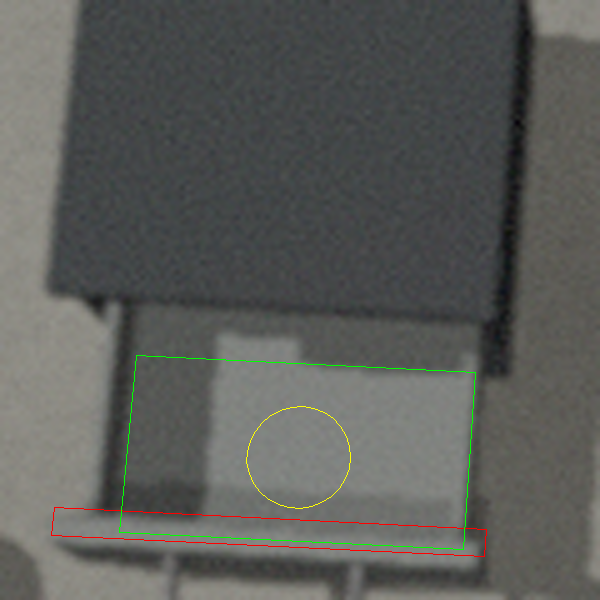

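Weight about 4 N confirms the left pot is the full one. The drawer overlay matches the picture: front panel (55,515) to (480,550), target circle at (300,457), inside the drawer and clear of the unit. Now I move over the drawer and turn the tool so it closes along the drawer's y.

Call:
apply_moves --motion '[{"dx": 15, "dy": 7, "dz": 0, "twist": 0}, {"dx": 30, "dy": 14, "dz": 0, "twist": 0}, {"dx": 38, "dy": 18, "dz": 0, "twist": 0}, {"dx": 38, "dy": 18, "dz": 0, "twist": 0}, {"dx": 38, "dy": 18, "dz": 0, "twist": 0}, {"dx": 38, "dy": 18, "dz": 0, "twist": 0}, {"dx": 38, "dy": 18, "dz": 0, "twist": 0}, {"dx": 28, "dy": 14, "dz": 0, "twist": 0}, {"dx": 15, "dy": 7, "dz": 0, "twist": 0}, {"dx": 0, "dy": 0, "dz": 0, "twist": 0}]' --grip 0 --newtons 70

```text
time: 20.0
tcp_pos: [0.5892, 0.2059, 0.186]
eef_rot: [[-0.002, 1.0, -0.001], [1.0, 0.002, 0.001], [0.001, -0.001, -1.0]]
wrist_force: [-0.5, 0.1, -4.0]
opening: 0.0577
grasp_force: 76.2
```

Call:
apply_moves --motion '[{"dx": 0, "dy": 0, "dz": 0, "twist": -8.6}, {"dx": 0, "dy": 0, "dz": 0, "twist": -8.6}, {"dx": 0, "dy": 0, "dz": 0, "twist": -8.6}, {"dx": 0, "dy": 0, "dz": 0, "twist": -8.6}, {"dx": 0, "dy": 0, "dz": 0, "twist": -8.6}, {"dx": 0, "dy": 0, "dz": 0, "twist": -8.6}, {"dx": 0, "dy": 0, "dz": 0, "twist": -8.6}, {"dx": 0, "dy": 0, "dz": 0, "twist": -8.6}, {"dx": 0, "dy": 0, "dz": 0, "twist": -8.6}, {"dx": 0, "dy": 0, "dz": 0, "twist": -8.6}, {"dx": 0, "dy": 0, "dz": 0, "twist": 0}]' --grip 0 --newtons 70

```text
time: 21.38
tcp_pos: [0.589, 0.2014, 0.1856]
eef_rot: [[-0.997, 0.074, -0.002], [0.074, 0.997, -0.002], [0.001, -0.002, -1.0]]
wrist_force: [0.3, 0.7, -4.5]
opening: 0.0579
grasp_force: 76.2
```

Call:
apply_moves --motion '[{"dx": 0, "dy": 0, "dz": 20, "twist": 0}, {"dx": 0, "dy": 0, "dz": 30, "twist": 0}, {"dx": 0, "dy": 0, "dz": 30, "twist": 0}, {"dx": 0, "dy": 0, "dz": 25, "twist": 0}, {"dx": 0, "dy": 0, "dz": 12, "twist": 0}, {"dx": 0, "dy": 0, "dz": 7, "twist": 0}, {"dx": 0, "dy": 0, "dz": 4, "twist": 0}, {"dx": 0, "dy": 0, "dz": 0, "twist": 0}, {"dx": 0, "dy": 0, "dz": 0, "twist": 0}]' --grip 0 --newtons 70

```text
time: 22.5
tcp_pos: [0.5899, 0.2044, 0.059]
eef_rot: [[-0.998, 0.07, 0.001], [0.07, 0.998, 0.0], [-0.001, 0.001, -1.0]]
wrist_force: [-0.2, 0.2, -3.8]
opening: 0.0577
grasp_force: 76.2
```

Call:
apply_moves --motion '[{"dx": 0, "dy": 0, "dz": 1, "twist": 0}, {"dx": 0, "dy": 0, "dz": 0, "twist": 0}, {"dx": 0, "dy": 0, "dz": 0, "twist": 0}]' --grip 0 --newtons 70

```text
time: 22.88
tcp_pos: [0.5895, 0.2041, 0.0574]
eef_rot: [[-0.998, 0.07, 0.0], [0.07, 0.998, -0.0], [-0.0, -0.0, -1.0]]
wrist_force: [0.4, -0.4, -3.7]
opening: 0.0579
grasp_force: 76.2
```

Call:
apply_moves --motion '[{"dx": 0, "dy": 0, "dz": 1, "twist": 0}, {"dx": 0, "dy": 0, "dz": 0.7, "twist": 0}, {"dx": 0, "dy": 0, "dz": 0, "twist": 0}, {"dx": 0, "dy": 0, "dz": 0, "twist": 0}]' --grip 0 --newtons 70

```text
time: 23.38
tcp_pos: [0.5899, 0.2042, 0.0567]
eef_rot: [[-0.998, 0.07, 0.001], [0.07, 0.998, -0.0], [-0.001, -0.0, -1.0]]
wrist_force: [-1.2, -1.4, 5.8]
opening: 0.0578
grasp_force: 77.3
```

It's in contact with the drawer floor. Releasing, rising and backing off in front of the handle.

Call:
apply_moves --motion '[{"dx": 0, "dy": 0, "dz": 0, "twist": 0}, {"dx": 0, "dy": 0, "dz": 0, "twist": 0}, {"dx": 0, "dy": 0, "dz": 0, "twist": 0}, {"dx": 0, "dy": 0, "dz": 0, "twist": 0}, {"dx": 0, "dy": 0, "dz": -15, "twist": 0}, {"dx": 0, "dy": 0, "dz": -35, "twist": 0}, {"dx": 0, "dy": 0, "dz": -45, "twist": 0}, {"dx": 0, "dy": 0, "dz": -45, "twist": 0}, {"dx": 0, "dy": 0, "dz": -25, "twist": 0}]' --grip 1 --newtons 70

```text
time: 24.5
tcp_pos: [0.5902, 0.2052, 0.2244]
eef_rot: [[-0.998, 0.07, 0.004], [0.07, 0.998, 0.002], [-0.004, 0.002, -1.0]]
wrist_force: [0.1, -0.3, -0.4]
opening: 0.0852
grasp_force: 0.0
```

Call:
apply_moves --motion '[{"dx": 20, "dy": 0, "dz": 0, "twist": 0}, {"dx": 35, "dy": 0, "dz": 0, "twist": 0}, {"dx": 40, "dy": 0, "dz": 0, "twist": 0}, {"dx": 30, "dy": 0, "dz": 0, "twist": 0}, {"dx": 12, "dy": 0, "dz": 0, "twist": 0}, {"dx": 0, "dy": 0, "dz": 0, "twist": 0}]' --grip 0 --newtons 40

```text
time: 25.25
tcp_pos: [0.453, 0.2139, 0.2213]
eef_rot: [[-0.998, 0.069, 0.001], [0.069, 0.998, -0.0], [-0.001, 0.0, -1.0]]
wrist_force: [1.2, 0.3, -1.1]
opening: -0.0003
grasp_force: 0.0
```

```bash
python3 - <<'E'
from h import *
s=monitor.get_state();print(s['tcp_pos'],s['opening'],s['joints'])
sd=optics.get_image('side');tp=optics.get_image('top')
for r in optics.recognise('side','drawer_handle'): print(r['conf'],np.round(onz(sd,r['location'][0]*640,r['location'][1]*400,.073),3))
a=cv2.resize(sd['pixels'][100:330,160:400],(480,460),interpolation=cv2.INTER_CUBIC)
b=cv2.resize(tp['pixels'][120:235,190:265],(300,460),interpolation=cv2.INTER_CUBIC)
cv2.imwrite('pics/v9.png',np.hstack([a,b]))
E
```

```text
[0.45296179 0.21391456 0.22125441] -0.0003317140644179811 [  8.29562626  25.78562577 -50.94436566 119.74239323  27.70621732
  46.75151048  26.58082436]
0.73 [0.598 0.252 0.073]
```

View pics/v9.png

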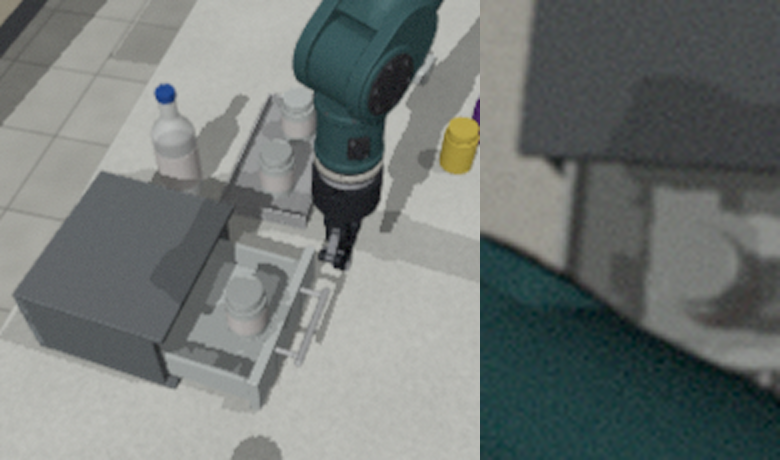

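All three pots are upright: the full one in the drawer at side-crop (247,305), the other two in the tray at (277,165) and (298,115). Closed fingers go down in front of the bar handle at (315,325).

Call:
apply_moves --motion '[{"dx": 0, "dy": 0, "dz": 30, "twist": 0}, {"dx": 0, "dy": 0, "dz": 40, "twist": 0}, {"dx": 0, "dy": 0, "dz": 40, "twist": 0}, {"dx": 0, "dy": 0, "dz": 30, "twist": 0}, {"dx": 0, "dy": 0, "dz": 18, "twist": 0}, {"dx": 0, "dy": 0, "dz": 0, "twist": 0}]' --grip 0 --newtons 40

```text
time: 26.15
tcp_pos: [0.4531, 0.2134, 0.0612]
eef_rot: [[-0.997, 0.071, -0.002], [0.071, 0.997, -0.001], [0.002, -0.001, -1.0]]
wrist_force: [-0.5, 0.3, -0.1]
opening: 0.0
grasp_force: 0.0
```

Call:
apply_moves --motion '[{"dx": -6, "dy": 0, "dz": 0, "twist": 0}, {"dx": -8, "dy": 0, "dz": 0, "twist": 0}, {"dx": -8, "dy": 0, "dz": 0, "twist": 0}, {"dx": -8, "dy": 0, "dz": 0, "twist": 0}, {"dx": -8, "dy": 0, "dz": 0, "twist": 0}, {"dx": -8, "dy": 0, "dz": 0, "twist": 0}]' --grip 0 --newtons 40

```text
time: 26.9
tcp_pos: [0.4991, 0.2103, 0.0626]
eef_rot: [[-0.998, 0.07, -0.0], [0.07, 0.998, -0.0], [0.0, -0.0, -1.0]]
wrist_force: [-0.8, -0.3, 2.0]
opening: 0.0
grasp_force: 0.9
```

Call:
apply_moves --motion '[{"dx": -8, "dy": 0, "dz": 0, "twist": 0}, {"dx": -8, "dy": 0, "dz": 0, "twist": 0}, {"dx": -8, "dy": 0, "dz": 0, "twist": 0}]' --grip 0 --newtons 40

```text
time: 27.28
tcp_pos: [0.523, 0.2084, 0.0624]
eef_rot: [[-0.998, 0.07, -0.0], [0.07, 0.998, -0.001], [0.0, -0.001, -1.0]]
wrist_force: [-2.4, -1.1, 0.8]
opening: -0.0001
grasp_force: 0.9
```

```bash
python3 - <<'E'
from h import *
s=monitor.get_state();print(s['tcp_pos'],s['wrist_force'])
sd=optics.get_image('side');a=cv2.resize(sd['pixels'][170:320,200:380],(720,600),interpolation=cv2.INTER_CUBIC)
cv2.imwrite('pics/v10.png',a)
for r in optics.recognise('side','drawer_handle'): print(r['conf'],np.round(onz(sd,r['location'][0]*640,r['location'][1]*400,.073),3))
for r in optics.recognise('side','pot_left'): print(r['conf'],np.round(onz(sd,r['location'][0]*640,r['location'][1]*400,.065),3))
E
```

```text
[0.52301194 0.20838338 0.06243351] [-2.39421717 -1.12529602  0.825612  ]
0.93 [0.601 0.254 0.073]
0.93 [0.641 0.207 0.065]
```

Call:
apply_moves --motion '[{"dx": -8, "dy": 0, "dz": 0, "twist": 0}, {"dx": -8, "dy": 0, "dz": 0, "twist": 0}, {"dx": -8, "dy": 0, "dz": 0, "twist": 0}, {"dx": -8, "dy": 0, "dz": 0, "twist": 0}, {"dx": -8, "dy": 0, "dz": 0, "twist": 0}, {"dx": -8, "dy": 0, "dz": 0, "twist": 0}, {"dx": -8, "dy": 0, "dz": 0, "twist": 0}, {"dx": -8, "dy": 0, "dz": 0, "twist": 0}]' --grip 0 --newtons 40

```text
time: 28.42
tcp_pos: [0.587, 0.2039, 0.0625]
eef_rot: [[-0.998, 0.07, -0.0], [0.07, 0.998, -0.001], [0.0, -0.001, -1.0]]
wrist_force: [-2.5, -0.6, 1.4]
opening: -0.0002
grasp_force: 0.9
```

Call:
apply_moves --motion '[{"dx": -4, "dy": 0, "dz": 0, "twist": 0}, {"dx": -4, "dy": 0, "dz": 0, "twist": 0}, {"dx": -3, "dy": 0, "dz": 0, "twist": 0}]' --grip 0 --newtons 40

```text
time: 28.8
tcp_pos: [0.597, 0.2033, 0.0624]
eef_rot: [[-0.998, 0.07, -0.001], [0.07, 0.998, -0.001], [0.001, -0.001, -1.0]]
wrist_force: [-5.9, -0.7, 2.1]
opening: -0.0001
grasp_force: 3.0
```

Call:
apply_moves --motion '[{"dx": -2, "dy": 0, "dz": 0, "twist": 0}, {"dx": 0, "dy": 0, "dz": 0, "twist": 0}]' --grip 0 --newtons 40

```text
time: 29.05
tcp_pos: [0.597, 0.2033, 0.0624]
eef_rot: [[-0.998, 0.069, -0.004], [0.069, 0.998, -0.002], [0.004, -0.002, -1.0]]
wrist_force: [-4.5, -2.0, 3.4]
opening: 0.0
grasp_force: 2.7
```

Call:
apply_moves --motion '[{"dx": -2, "dy": 0, "dz": 0, "twist": 0}, {"dx": 0, "dy": 0, "dz": 0, "twist": 0}]' --grip 0 --newtons 40

```text
time: 29.3
tcp_pos: [0.5971, 0.2033, 0.0623]
eef_rot: [[-0.998, 0.069, -0.007], [0.069, 0.998, -0.002], [0.007, -0.003, -1.0]]
wrist_force: [-9.4, -2.0, 6.7]
opening: -0.0001
grasp_force: 4.3
```

The push has stopped moving at x=0.597 with rising force. Backing off to check whether that is the drawer's stop.

Call:
apply_moves --motion '[{"dx": 10, "dy": 0, "dz": 0, "twist": 0}, {"dx": 25, "dy": 0, "dz": 0, "twist": 0}, {"dx": 35, "dy": 0, "dz": 0, "twist": 0}, {"dx": 40, "dy": 0, "dz": -30, "twist": 0}, {"dx": 30, "dy": 0, "dz": -40, "twist": 0}, {"dx": 0, "dy": -40, "dz": -50, "twist": 0}, {"dx": 0, "dy": -50, "dz": -30, "twist": 0}, {"dx": 0, "dy": -50, "dz": 0, "twist": 0}, {"dx": 0, "dy": -30, "dz": 0, "twist": 0}, {"dx": 0, "dy": 0, "dz": 0, "twist": 0}]' --grip 0 --newtons 40

```text
time: 30.55
tcp_pos: [0.4505, 0.0419, 0.2115]
eef_rot: [[-0.997, 0.075, 0.002], [0.075, 0.997, -0.001], [-0.002, -0.001, -1.0]]
wrist_force: [-0.1, 0.7, 0.7]
opening: 0.0002
grasp_force: 0.0
```

```bash
python3 - <<'E'
from h import *
sd=optics.get_image('side');tp=optics.get_image('top')
a=cv2.resize(sd['pixels'][120:320,160:360],(400,400),interpolation=cv2.INTER_CUBIC)
b=cv2.resize(tp['pixels'][120:220,190:290],(400,400),interpolation=cv2.INTER_CUBIC)
cv2.imwrite('pics/v11.png',np.hstack([a,b]))
for c,im in(('side',sd),('top',tp)):
  for r in optics.recognise(c,'drawer_handle'): print(c,r['conf'],np.round(onz(im,r['location'][0]*640,r['location'][1]*400,.073),3))
E
```

```text
side 0.72 [0.65  0.212 0.073]
side 0.58 [ 0.617 -0.179  0.073]
top 0.68 [0.648 0.193 0.073]
```

View pics/v11.png

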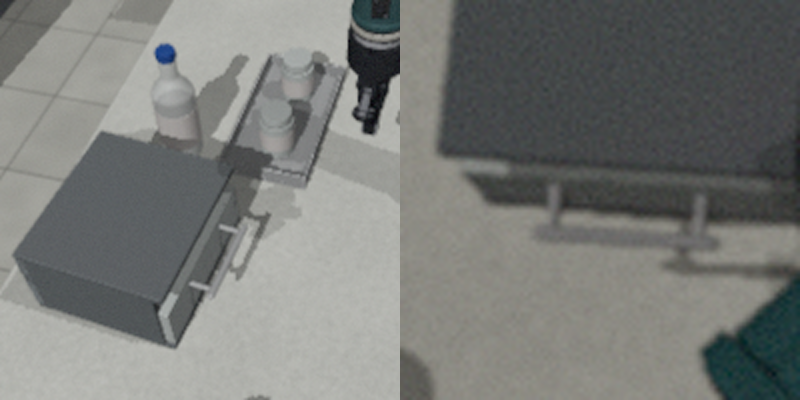

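```bash
python3 - <<'E'
from h import *
tp=optics.get_image('top');sd=optics.get_image('side')
w=lambda im,u,v,z:np.round(onz(im,u,v,z)[:2],4)
old=cv2.imread('pics/top1.png')
# bar & panel rows by intensity profile along columns
for nm,a in(('old',old),('new',tp['pixels'])):
    g=cv2.GaussianBlur(cv2.cvtColor(a,cv2.COLOR_BGR2GRAY),(5,1),0).astype(int)
    for c in(236,246,256):
        print(nm,c,[(r,g[r,c]) for r in (range(196,232) if nm=='old' else range(152,186))])
g=tp;
for t,(u,v) in dict(barOldL=(220,224),barOldR=(266,225.5),barNewL=(225,178.7),barNewR=(268.7,180.7)).items(): print(t,w(tp,u,v,.073))
E
```

```text
old 236 [(196, np.int64(116)), (197, np.int64(108)), (198, np.int64(101)), (199, np.int64(102)), (200, np.int64(101)), (201, np.int64(102)), (202, np.int64(100)), (203, np.int64(100)), (204, np.int64(101)), (205, np.int64(105)), (206, np.int64(116)), (207, np.int64(119)), (208, np.int64(121)), (209, np.int64(115)), (210, np.int64(97)), (211, np.int64(71)), (212, np.int64(57)), (213, np.int64(56)), (214, np.int64(62)), (215, np.int64(81)), (216, np.int64(107)), (217, np.int64(126)), (218, np.int64(128)), (219, np.int64(127)), (220, np.int64(125)), (221, np.int64(117)), (222, np.int64(100)), (223, np.int64(96)), (224, np.int64(101)), (225, np.int64(96)), (226, np.int64(109)), (227, np.int64(123)), (228, np.int64(127)), (229, np.int64(125)), (230, np.int64(127)), (231, np.int64(128))]
old 246 [(196, np.int64(119)), (197, np.int64(115)), (198, np.int64(105)), (199, np.int64(103)), (200, np.int64(103)), (201, np.int64(101)), (202, np.int64(101)), (203, np.int64(101)), (204, np.int64(98)), (205, np.int64(107)), (206, np.int64(117)), (207, np.int64(120)), (208, np.int64(121)), (209, np.int6
[... 2866 characters left out ...]
69)), (158, np.int64(70)), (159, np.int64(71)), (160, np.int64(71)), (161, np.int64(62)), (162, np.int64(61)), (163, np.int64(80)), (164, np.int64(89)), (165, np.int64(83)), (166, np.int64(69)), (167, np.int64(68)), (168, np.int64(67)), (169, np.int64(64)), (170, np.int64(64)), (171, np.int64(66)), (172, np.int64(54)), (173, np.int64(55)), (174, np.int64(85)), (175, np.int64(116)), (176, np.int64(136)), (177, np.int64(132)), (178, np.int64(115)), (179, np.int64(107)), (180, np.int64(110)), (181, np.int64(108)), (182, np.int64(124)), (183, np.int64(136)), (184, np.int64(132)), (185, np.int64(112))]
barOldL [0.4896 0.274 ]
barOldR [0.4828 0.149 ]
barNewL [0.616  0.2627]
barNewR [0.6079 0.1416]
```

The bar has moved about 126 mm. That fits the drawer being shut, but the gripper body may have touched the unit instead. I'll push again 5 mm higher so the body clears the unit's 135 mm top, and see whether it stops at the same place.

Call:
apply_moves --motion '[{"dx": 0, "dy": 35, "dz": 0, "twist": 0}, {"dx": 0, "dy": 50, "dz": 0, "twist": 0}, {"dx": 0, "dy": 50, "dz": 0, "twist": 0}, {"dx": 0, "dy": 37, "dz": 0, "twist": 0}, {"dx": -20, "dy": 0, "dz": 40, "twist": 0}, {"dx": -30, "dy": 0, "dz": 40, "twist": 0}, {"dx": -30, "dy": 0, "dz": 35, "twist": 0}, {"dx": -20, "dy": 0, "dz": 20, "twist": 0}, {"dx": -10, "dy": 0, "dz": 8, "twist": 0}, {"dx": 0, "dy": 0, "dz": 0, "twist": 0}, {"dx": 0, "dy": 0, "dz": 0, "twist": 0}]' --grip 0 --newtons 40

```text
time: 32.22
tcp_pos: [0.5711, 0.2093, 0.0694]
eef_rot: [[-0.998, 0.069, 0.001], [0.069, 0.998, 0.001], [-0.001, 0.001, -1.0]]
wrist_force: [-0.1, -0.7, 0.0]
opening: 0.0001
grasp_force: 0.0
```

```bash
python3 - <<'E'
from h import *
tp=optics.get_image('top')
print('panel outer',onz(tp,246,165.7,.091)[:2],'old',onz(tp,246,210.8,.091)[:2],'unit front',onz(tp,246,160.3,.135)[:2])
E
```

```text
panel outer [0.64720616 0.20185034] old [0.52159078 0.20073056] unit front [0.64978519 0.19456112]
```

Call:
apply_moves --motion '[{"dx": -6, "dy": -3, "dz": 2, "twist": 0}, {"dx": -6, "dy": 0, "dz": 0, "twist": 0}, {"dx": -6, "dy": 0, "dz": 0, "twist": 0}, {"dx": -5, "dy": 0, "dz": 0, "twist": 0}, {"dx": -4, "dy": 0, "dz": 0, "twist": 0}, {"dx": 0, "dy": 0, "dz": 0, "twist": 0}]' --grip 0 --newtons 40

```text
time: 33.02
tcp_pos: [0.597, 0.2036, 0.0662]
eef_rot: [[-0.998, 0.07, -0.003], [0.07, 0.998, -0.001], [0.002, -0.001, -1.0]]
wrist_force: [-3.5, -0.6, 2.7]
opening: 0.0003
grasp_force: 1.8
```

Call:
apply_moves --motion '[{"dx": -3, "dy": 0, "dz": 0, "twist": 0}, {"dx": -2, "dy": 0, "dz": 0, "twist": 0}, {"dx": 0, "dy": 0, "dz": 0, "twist": 0}]' --grip 0 --newtons 40

```text
time: 33.4
tcp_pos: [0.5972, 0.2036, 0.0661]
eef_rot: [[-0.998, 0.068, -0.01], [0.068, 0.998, -0.003], [0.009, -0.003, -1.0]]
wrist_force: [-11.8, -0.5, 8.1]
opening: 0.0003
grasp_force: 5.8
```

It stops at the same x with 12 N on the fingertips and the body now above the unit, so this is the drawer's own stop. Retreating clear.

Call:
apply_moves --motion '[{"dx": 8, "dy": 0, "dz": 0, "twist": 0}, {"dx": 25, "dy": 0, "dz": 0, "twist": 0}, {"dx": 35, "dy": 0, "dz": 0, "twist": 0}, {"dx": 35, "dy": 0, "dz": -30, "twist": 0}, {"dx": 20, "dy": 0, "dz": -40, "twist": 0}, {"dx": 0, "dy": 0, "dz": -40, "twist": 0}, {"dx": 0, "dy": 0, "dz": 0, "twist": 0}, {"dx": 0, "dy": 0, "dz": 0, "twist": 0}]' --grip 0 --newtons 40

```text
time: 34.4
tcp_pos: [0.4815, 0.2113, 0.1763]
eef_rot: [[-0.997, 0.071, 0.001], [0.071, 0.997, -0.0], [-0.001, -0.0, -1.0]]
wrist_force: [-0.0, 0.0, 0.1]
opening: -0.0002
grasp_force: 0.0
```

```bash
python3 - <<'E'
from h import *
sd=optics.get_image('side')
for n,z in(('pot_left',.05),('drawer_handle',.073)):
  for r in optics.recognise('side',n): print(n,round(r['conf'],2),np.round(onz(sd,r['location'][0]*640,r['location'][1]*400,z),3))
print(order.finish_job())
E
```

```text
drawer_handle 0.88 [0.644 0.218 0.073]
the job is handed in; nothing more can be done
None
```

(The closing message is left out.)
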